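# Put the caliper and the wide scraper back in the shadow tray

### The job

Tidy the repair bench: put the digital caliper and the red-handled wide scraper back in the shadow tray. Lay each one, display or handle upwards, flat and fully down in the cut-out of its own shape, without dropping it in from a height.

Things in the scene. Friction and masses are not known exactly. Their poses are not given: they have to be found in the camera images.
- caliper_center (a point): Digital caliper, flat: centre of its black display housing (58 x 30 x 18 mm along x, y, z), half-way up, 9 mm above its support. Grasp here across the 30 mm (own y). A 14 mm wide steel beam runs along x from 90 mm behind (-x) to 47 mm ahead; the long jaws, 29 to 47 mm ahead, stick out 55 mm to +y (18 mm to -y).
- caliper: The caliper itself (0.16 kg, centre of mass near the housing's centre), same axes, z up; origin on the underside, 9 mm below caliper_center.
- scraper_center (a point): Red-handled wide scraper, flat: point on the handle's centre line, half-way up, 11 mm above its support. Grasp here across the handle: 24 mm wide (own y), 22 mm high, from 70 mm behind (-x) to 30 mm ahead. The steel blade is 64 mm wide, 4 mm thick and ends 85 mm ahead (+x).
- scraper: The red scraper itself (0.12 kg, centre of mass near scraper_center), same axes; origin on the underside, 11 mm below scraper_center. A similar scraper with a blue handle and a narrow blade is not part of the job.
- tray: Fixed shadow tray, black foam slab 210 x 276 mm (x, y), 18 mm high, with cut-outs 12 mm deep, yellow floor. Origin: centre of its underside, on the bench; z up. Its third cut-out already holds a spanner. Beside each grip place are finger scoops, as deep, 44 mm long in x, reaching 43 mm or more to either side in y.
- caliper_pocket (a point): Caliper's cut-out: point on its yellow floor, 6 mm above the bench, straight below where caliper_center belongs. Its x and y (horizontal) show where the caliper's own x (jaw end) and y (jaw tips) must point. About 10 mm of room all round and 10 degrees; it fits one way only.
- scraper_pocket (a point): Scraper's cut-out, a slot for the handle that widens for the blade at its +x end: point on its yellow floor, 6 mm above the bench, straight below where scraper_center belongs. Its x (horizontal) shows where the blade must point. About 10 mm of room all round and 10 degrees; it fits one way only.
There are look-alikes about, which are no part of the job. Leave any orange or purple look-alike of the scraper alone.

How it is judged:
By the outcome, as a careful person would: the job done as asked, in the order asked, and still so for the second after the job is handed in, with the robot touching nothing.
It also fails if it takes over 58 s, if anything falls off the work surface, if the arm or the gripper's body presses on something with over 40 N, if the wrist force passes 120 N, or if a joint passes its speed limit or range.

### The arm

A 6-joint arm with a two-finger parallel gripper is mounted at the origin on the work surface. World frame = base frame: x ahead of the robot, y to its left, z up, the work surface at z = 0. Lengths are in mm, angles in rad, forces in N, time in s.
With the tool pointing down it reaches from about 350 to 875 mm from the base axis. Payload 4.2 kg.
Tool frame: the origin (TCP) lies between the finger pads; the fingertips stand 25 mm ahead of it and the grasp point (between the pads) lies 6 mm ahead of it; z points along the fingers, y is the line along which they close (so a half turn about z gives the same grasp; the last joint's range is limited). The gripper opens to 85 mm and grips with 20 to 120 N. Pads are 22 mm wide; open, the fingers measure 114 mm over their backs; the gripper's body (76 mm by 85 mm) begins 54 mm behind the grasp point. The pads swing forward as they close: fully open they stand 13 mm farther back than shut.
Start: joints at [1.497, 0.385, 0.008, 0, -1.194, -0.259], TCP at [204.149, 590.697, 256.312] pointing down, gripper open.
Joint ranges: [-3.14, 3.14], [-1.21, 2.06], [-1.07, 1.41], [-3.16, 2.05], [-2.99, -0.16], [-3.1, 3.1]. Speed limits (rad/s): [2.79, 2.79, 3.14, 3.14, 3.14, 3.14].

### API

Orientations are given as a unit quaternion [x, y, z, w].
In Python, from bench import read_state, get_image, job_done gives the robot as it stands.
- The arm moves only by the tool play_rows, never from a script. Its argument "series" is a list of rows, each a list of 6 numbers: the shift along the world's x, y, z in mm, then the turn, a rotation vector about the world's x, y, z in units of 6 degrees (1.0 is 6 degrees). A call has 1 to 20 rows; each row shifts and turns the commanded pose from where the row before left it; what a row does not reach is not made up. A row lasts 1/12 s, in which the tool goes at most 41.7 mm and 7.16 degrees, less where a joint would pass 70% of its speed; a pose out of reach is approached as far as the arm can. A call is refused whole if a number of a shift passes 41.7 or a number of a turn 1, either way. A call with a gripper value outside its range is refused whole. "gripper" is the opening, from 0 (shut) to 1 (fully open), set as the call begins (left out, the last holds). The fingers move at their own pace and stop on an object; the grip force is fixed at half the most. Time passes only in rows, so rows that do not move let the fingers close. It gives the time, the measured TCP pose, the force, the opening and the grip force at its end, in the units of the state.
- read_state(): the state, without advancing time (a new reading comes with each control period).
- get_image(name): name is "scene" or "side" or "wrist"; returns a dict with "image" (400x640x3 uint8, red, green, blue), "fx", "fy", "cx", "cy" (pixels), "dist_coeffs" ([k1, k2, p1, p2, k3] as OpenCV has them; the pictures are not rectified), "eye" and "rotation" of the camera in the world. Camera axes: x right, y down, z forward; pixel columns grow to the right and rows downward; lengths in mm; the calibration is good to about 2 mm. A picture is of the moment at which its call begins. There is no depth.
- job_done(): hands the job in; it is judged then, once.
The state is a dict: "clock": time; "joints": joint angles; "joint_vel": joint speeds; "joint_efforts": joint torques, N m; "position": TCP position; "ee_rot": TCP orientation; "contact_force": force on the tool from outside, world axes, zero at the start; "wrist_torque": the same for the moment, N m; "gripper_width": finger opening in mm; "grasp_force": force on a finger pad.
Only numpy, scipy, OpenCV 4.12 (cv2) and the standard library are available. Lean on these libraries where they do the work, as an engineer would, in place of code of your own. Each camera call takes 0.05 s, during which the arm holds its last target. There are 200 camera calls.

## Working session

There is one attempt and no reset: what is moved stays moved. The work goes in short steps, Python scripts to look and compute and a tool call to move; the robot and the scene stay as the last step left them, time stands still between calls to the robot, and variables do not carry over. Pictures are saved under pics/ and viewed, at most 10 in all, crops included, and the job is handed in when it is done.

Besides the shell and the picture viewer there is one more tool, called after "Emit:" in YAML: its name, and indented under it one key for each argument. play_rows: Moves the arm, as the interface text tells. Its arguments: {"type":"object","properties":{"series":{"type":"array","items":{"type":"array","items":{"type":"number"}}},"gripper":{"type":"number"}},"required":["series"]}

```bash
mkdir -p pics; cat > h.py <<'E'
import numpy as np, cv2, pickle
from bench import read_state, get_image, job_done
def snap(n,f):
    d=get_image(n); pickle.dump(d,open(f'pics/{f}.pkl','wb')); cv2.imwrite(f'pics/{f}.png',d['image'][:,:,::-1]); return d
def load(f): return pickle.load(open(f'pics/{f}.pkl','rb'))
def K(d): return np.array([[d['fx'],0,d['cx']],[0,d['fy'],d['cy']],[0,0,1.]])
def w(d,px,z):
    p=cv2.undistortPoints(np.array([[px]],float),K(d),np.array(d['dist_coeffs'],float))[0,0]
    R=np.array(d['rotation']);e=np.array(d['eye'],float)
    r=R@np.array([p[0],p[1],1]); return e+r*(z-e[2])/r[2]
def proj(d,X):
    R=np.array(d['rotation']);e=np.array(d['eye'],float)
    return cv2.projectPoints((np.atleast_2d(X)-e)@R,np.zeros(3),np.zeros(3),K(d),np.array(d['dist_coeffs'],float))[0][:,0]
E
python3 - <<'E'
from h import *
a=snap('scene','s0');b=snap('side','d0');c=snap('wrist','w0')
for d in(a,b,c): print(np.shape(d['rotation']),np.round(d['eye']),d['fx'],np.round(d['rotation'],2).tolist())
print(read_state())
E
```

```text
(4,) [1114. -450.  987.] 490.5460579434419 [0.8, 0.5, -0.18, -0.28]
(4,) [  193. -1099.   746.] 391.45398595945943 [0.88, -0.11, 0.07, -0.46]
(4,) [276. 566. 375.] 285.8247111261814 [-0.57, 0.81, 0.12, -0.09]
{'clock': 0.15, 'joints': array([ 1.49662739e+00,  3.85409030e-01,  6.93433357e-03, -2.89500274e-04,
       -1.19397000e+00, -2.58629089e-01]), 'joint_vel': array([ 0.0004779 , -0.00196006,  0.00451628,  0.00167383,  0.00012769,
       -0.00090761]), 'joint_efforts': array([-5.60516746e-04, -3.92677474e+01,  1.88582790e+01,  4.18863326e+00,
       -3.40973747e-03, -2.50756877e-06]), 'position': array([204.03330679, 590.3537818 , 255.46241132]), 'ee_rot': array([ 9.86178413e-01, -1.65684764e-01, -5.80711966e-05,  8.33075432e-04]), 'contact_force': array([-0.42108456,  0.06297123, -0.13379071]), 'wrist_torque': array([ 0.00016452, -0.00658624, -0.00768669]), 'grasp_force': 0.0, 'gripper_width': 85.35628980863763}
```

View pics/s0.png

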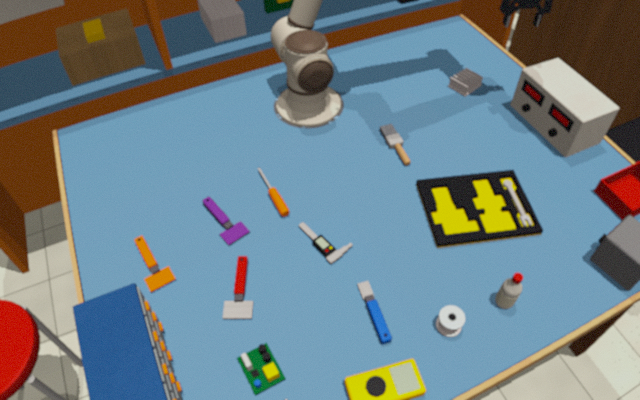

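The scene picture shows the caliper at about (322,242) and the red wide scraper at (240,285). Orange (150,262), purple (225,220) and blue narrow (374,310) are look-alikes. The tray is at (480,207). Next I'll enlarge these areas to confirm.

```bash
sed -i "s/R=np.array(d\['rotation'\])/R=Rotation.from_quat(d['rotation']).as_matrix()/; 1a from scipy.spatial.transform import Rotation" h.py
python3 - <<'E'
from h import *
i=cv2.imread('pics/s0.png')
a=cv2.resize(i[160:250,410:550],(800,514),interpolation=cv2.INTER_CUBIC)
cv2.imwrite('pics/c_tray.png',a)
b=cv2.resize(i[210:330,210:370],(800,600),interpolation=cv2.INTER_CUBIC)
cv2.imwrite('pics/c_tools.png',b)
E
```

```text
(no output)
```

View pics/c_tray.png

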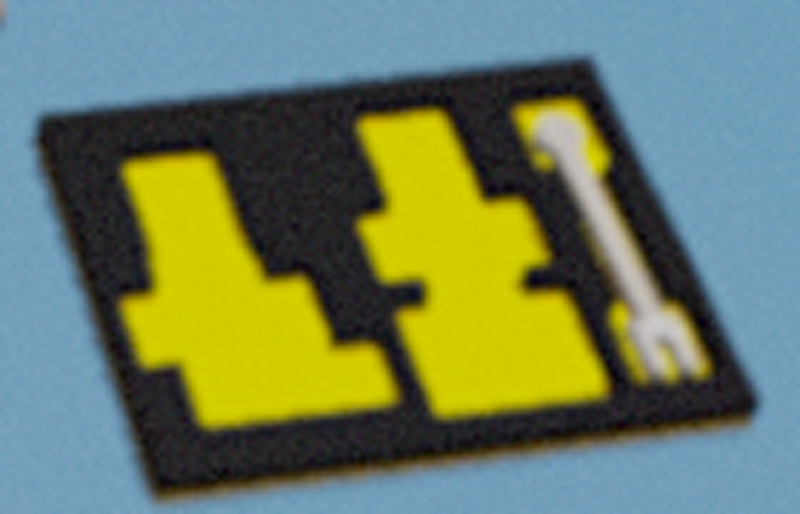

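View pics/c_tools.png

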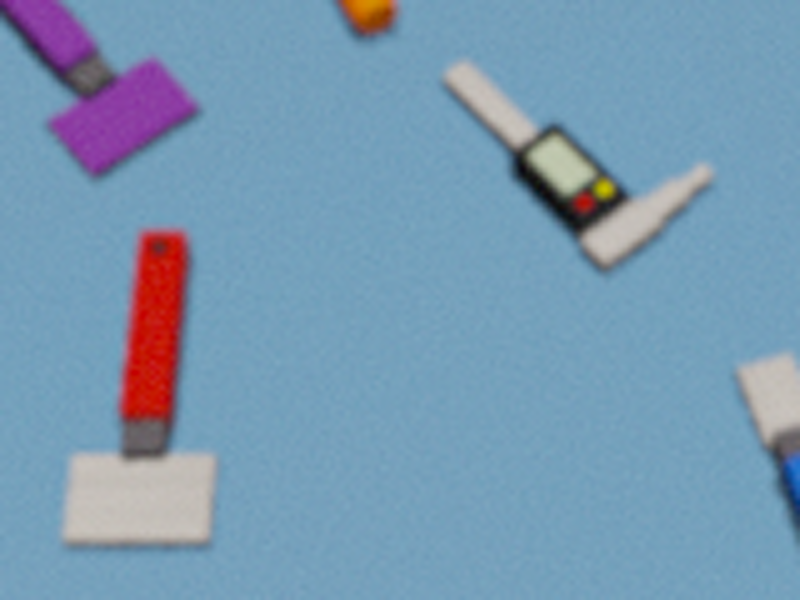

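The first crop shows the tray: left cut-out with an offset jaw end is the caliper's, the middle cut-out is the scraper's, and the right one holds the spanner. The second crop confirms the caliper (housing centre around crop (570,180)) and the red scraper with the wide steel blade. The orange and purple ones have coloured blades, and the blue one is narrow.

```bash
cat >> h.py <<'E'
def fit(d,px,model):
    """px: Nx2 pixels, model: Nx3 (own x,y, world z). rigid 2D fit -> x,y,yaw"""
    P=np.array([w(d,p,m[2])[:2] for p,m in zip(px,model)]);M=np.array(model,float)[:,:2]
    pc,mc=P.mean(0),M.mean(0);a=P-pc;b=M-mc
    t=np.arctan2((b[:,0]*a[:,1]-b[:,1]*a[:,0]).sum(),(b*a).sum())
    R=np.array([[np.cos(t),-np.sin(t)],[np.sin(t),np.cos(t)]]);o=pc-R@mc
    return o.round(1),round(np.degrees(t),1),np.linalg.norm(P-(M@R.T+o),axis=1).round(1),R
E
python3 - <<'E'
from h import *
d=load('s0')
c=lambda L,s,o:[(x/s+o[0],y/s+o[1]) for x,y in L]
o,t,r,R=fit(d,c([(45,120),(590,62),(755,410),(155,495)],5.714,(410,160)),[(-105,-138,18),(-105,138,18),(105,138,18),(105,-138,18)])
print('tray',o,t,r)
for n,L in dict(cal=[(122,160),(212,155),(150,285),(262,275),(118,297),(310,275),(140,367),(330,345),(185,367),(380,345),(205,430),(402,400)],
 scr=[(355,115),(445,108),(383,208),(483,198),(355,218),(530,200),(375,282),(550,270),(425,300),(525,285),(395,310),(570,290),(435,418),(612,392)]).items():
  print(n,[ (R.T@(w(d,p,12)[:2]-o)).round().tolist() for p in c(L,5.714,(410,160))])
print('cal',fit(d,c([(553,127),(628,195),(582,232),(517,160)],5,(210,210)),[(-29,15,18),(29,15,18),(29,-15,18),(-29,-15,18)])[:3])
print('scr',fit(d,c([(142,232),(187,232),(170,418),(122,418),(70,545),(210,542),(216,456)],5,(210,210)),[(-70,-12,22),(-70,12,22),(30,12,22),(30,-12,22),(85,-32,5),(85,32,5),(46,32,5)])[:3])
s=read_state();print(Rotation.from_quat(s['ee_rot']).as_matrix().round(3).tolist())
dw=load('w0');print((Rotation.from_quat(s['ee_rot']).as_matrix().T@(np.array(dw['eye'])-s['position'])).round(1))
E
```

```text
tray [572.  224.3] -17.7 [4.2 0.4 3.7 2.5]
cal [[-80.0, -102.0], [-78.0, -60.0], [-7.0, -109.0], [-5.0, -57.0], [-2.0, -125.0], [-2.0, -36.0], [37.0, -126.0], [37.0, -39.0], [40.0, -106.0], [40.0, -16.0], [74.0, -107.0], [71.0, -16.0]]
scr [[-93.0, 15.0], [-91.0, 60.0], [-36.0, 10.0], [-35.0, 59.0], [-32.0, -5.0], [-31.0, 81.0], [6.0, -7.0], [10.0, 75.0], [19.0, 12.0], [17.0, 61.0], [22.0, -3.0], [23.0, 80.0], [82.0, -5.0], [80.0, 78.0]]
cal (array([ 511.1, -183.5]), np.float64(15.7), array([1.9, 3.4, 2.1, 5.2]))
scr (array([ 520.7, -397.6]), np.float64(-24.3), array([2.8, 2.6, 1.3, 1.9, 1. , 1.8, 4.9]))
[[0.945, -0.327, -0.0], [-0.327, -0.945, -0.002], [0.0, 0.002, -1.0]]
[  75.7   -0.4 -119.4]
```

Emit:
play_rows:
  series:
    - [15,-38,0,0,0,0.29]
    - [15,-38,0,0,0,0.29]
    - [15,-38,0,0,0,0.29]
    - [15,-38,0,0,0,0.29]
    - [15,-38,0,0,0,0.29]
    - [15,-38,0,0,0,0.29]
    - [15,-38,0,0,0,0.29]
    - [15,-38,0,0,0,0.29]
    - [15,-38,0,0,0,0.29]
    - [15,-38,0,0,0,0.29]
    - [15,-38,0,0,0,0.29]
    - [15,-38,0,0,0,0.29]
    - [15,-38,0,0,0,0.29]
    - [15,-38,0,0,0,0.29]
    - [15,-38,0,0,0,0.29]
    - [15,-38,0,0,0,0.29]
    - [15,-38,0,0,0,0.29]
    - [15,-38,0,0,0,0.29]
    - [15,-38,0,0,0,0.29]
    - [15,-38,0,0,0,0.29]

```text
clock: 1.82
position: [504.3, -171.4, 256.1]
ee_rot: [0.991, 0.137, -0.0, -0.0]
contact_force: [1.4, 0.9, -0.0]
gripper_width: 85.6
grasp_force: 0.0
```

Emit:
play_rows:
  series:
    - [6,-14,-20,0,0,0]
    - [0,0,-30,0,0,0]
    - [0,0,-20,0,0,0]
    - [0,0,0,0,0,0]

```text
clock: 2.15
position: [507.0, -183.3, 181.3]
ee_rot: [0.991, 0.136, -0.005, -0.002]
contact_force: [-0.9, -0.2, 0.0]
gripper_width: 85.3
grasp_force: 0.0
```

```bash
python3 - <<'E'
from h import *
d=snap('wrist','w1');s=read_state();print(s['position'],Rotation.from_quat(s['ee_rot']).as_matrix().round(3).tolist(),s['joints'])
c=proj(d,[511,-183.5,9]);print(c)
cv2.imwrite('pics/w1b.png',cv2.resize(cv2.imread('pics/w1.png'),(800,500),interpolation=cv2.INTER_CUBIC))
E
```

```text
[ 508.64019806 -183.45716752  184.09961933] [[0.963, 0.271, -0.006], [0.271, -0.963, 0.0], [-0.006, -0.002, -1.0]] [-4.62441804e-02  3.10378289e-01 -2.99758458e-01 -2.32698561e-04
 -9.66626163e-01  1.89111133e+00]
[[318.45769963 176.48319076]]
```

View pics/w1b.png

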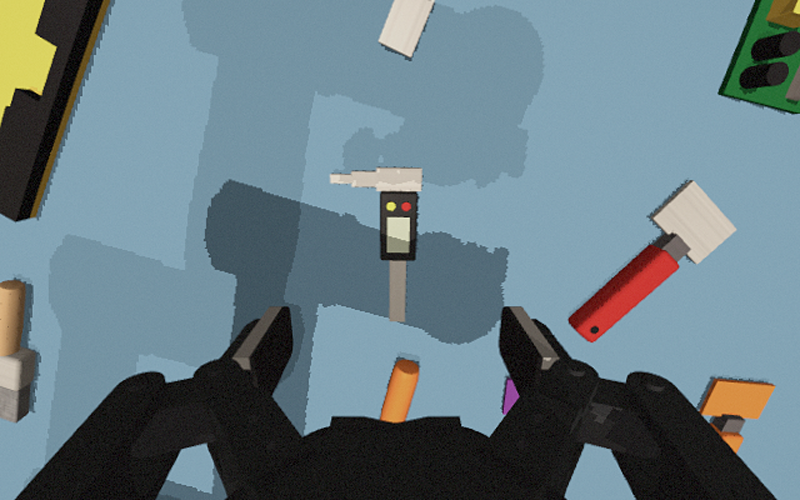

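The wrist picture (800x500) shows the caliper housing with top corners at about (381,192), (415,192), (416,259), (380,260), aligned with the tool. The jaws point left (+y). The red scraper handle is at (625,295), and the tray is at the upper left.

```bash
python3 - <<'E'
from h import *
d=load('w1');s=1.25
print('cal',fit(d,np.array([(381,192),(415,192),(416,260),(380,260)])/s,[(29,15,18),(29,-15,18),(-29,-15,18),(-29,15,18)])[:3])
print('scr',fit(d,np.array([(568,320),(594,342),(657,247),(679,264),(693,180),(736,229),(700,262),(651,215)])/s,[(-70,12,18),(-70,-12,18),(30,12,22),(30,-12,18),(85,32,4),(85,-32,4),(46,-32,4),(46,32,4)])[:3])
E
```

```text
cal (array([ 508. , -184.3]), np.float64(15.7), array([1.5, 1.6, 0.3, 0.3]))
scr (array([ 520. , -400.9]), np.float64(-26.5), array([6.1, 6.3, 8.6, 0.6, 1.2, 3.3, 5.1, 2.8]))
```

Emit:
play_rows:
  series:
    - [0,-1,-30,0,0,0]
    - [0,0,-30,0,0,0]
    - [0,0,-30,0,0,0]
    - [0,0,-28,0,0,0]
    - [0,0,-18,0,0,0]
    - [0,0,-10,0,0,0]
    - [0,0,0,0,0,0]
    - [0,0,0,0,0,0]
    - [0,0,0,0,0,0]
  gripper: 0.7

```text
clock: 2.95
position: [511.8, -184.3, 42.2]
ee_rot: [0.991, 0.137, 0.002, 0.001]
contact_force: [-0.9, -0.3, 0.6]
gripper_width: 59.9
grasp_force: 0.0
```

Emit:
play_rows:
  series:
    - [-2,0,-5,0,0,0]
    - [0,0,-4,0,0,0]
    - [0,0,-3,0,0,0]
    - [0,0,0,0,0,0]
    - [0,0,0,0,0,0]
    - [0,0,0,0,0,0]

```text
clock: 3.45
position: [508.2, -184.3, 28.4]
ee_rot: [0.991, 0.137, 0.0, 0.0]
contact_force: [-0.7, 0.3, 0.4]
gripper_width: 60.0
grasp_force: 0.0
```

Emit:
play_rows:
  series:
    - [0,0,0,0,0,0]
    - [0,0,0,0,0,0]
    - [0,0,0,0,0,0]
    - [0,0,0,0,0,0]
    - [0,0,0,0,0,0]
    - [0,0,0,0,0,0]
    - [0,0,0,0,0,0]
    - [0,0,0,0,0,0]
  gripper: 0.0

```text
clock: 4.12
position: [508.5, -184.3, 28.7]
ee_rot: [0.991, 0.137, 0.0, 0.0]
contact_force: [-0.1, 1.1, 5.3]
gripper_width: 28.7
grasp_force: 60.5
```

Emit:
play_rows:
  series:
    - [0,0,10,0,0,0]
    - [0,0,25,0,0,0]
    - [0,5,35,0,0,0]
    - [-1,20,30,0,0,-0.3]
    - [-2,30,20,0,0,-0.45]
    - [-2,30,20,0,0,-0.45]
    - [-2,30,20,0,0,-0.45]
    - [-2,30,0,0,0,-0.45]
    - [-2,30,0,0,0,-0.45]
    - [-2,30,0,0,0,-0.45]
    - [-3,30,0,0,0,-0.45]
    - [-3,30,0,0,0,-0.45]
    - [-3,30,0,0,0,-0.45]
    - [-3,30,0,0,0,-0.45]
    - [-3,28,0,0,0,-0.45]
    - [-3,20,0,0,0,-0.32]
    - [0,10,0,0,0,0]
    - [0,0,0,0,0,0]
    - [0,0,0,0,0,0]
    - [0,0,0,0,0,0]

```text
clock: 5.78
position: [476.8, 197.7, 188.0]
ee_rot: [0.988, -0.154, -0.001, 0.0]
contact_force: [0.1, -0.2, -1.7]
gripper_width: 28.6
grasp_force: 59.8
```

```bash
python3 - <<'E'
from h import *
d=snap('wrist','w2');s=read_state();print(s['position'],s['gripper_width'],Rotation.from_quat(s['ee_rot']).as_matrix().round(3).tolist())
cv2.imwrite('pics/w2b.png',cv2.resize(cv2.imread('pics/w2.png'),(800,500),interpolation=cv2.INTER_CUBIC))
E
```

```text
[476.92259316 197.62063938 188.13606861] 28.515666964747567 [[0.952, -0.305, -0.001], [-0.305, -0.952, -0.001], [-0.001, 0.001, -1.0]]
```

View pics/w2b.png

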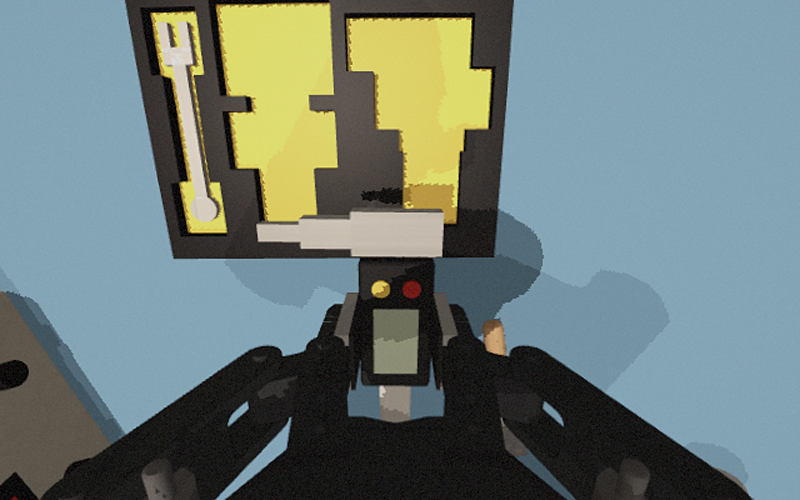

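The wrist picture shows the caliper held straight, and the tray with near corners at (173,258) and (494,258). The caliper cut-out's jaw end runs (347,17) to (475,18), with the scoop between rows 70 and 129. The scraper cut-out is at (275,110).

```bash
python3 - <<'E'
from h import *
d=load('w2');s=1.25
t=np.array([(173,258),(494,258),(513,0),(125,0)])/s
W=[w(d,p,18)[:2] for p in t];print(np.round(W),np.linalg.norm(W[0]-W[1]))
v=W[0]-W[1];a=np.arctan2(-v[0],v[1]);print('yaw',np.degrees(a))
R=np.array([[np.cos(a),-np.sin(a)],[np.sin(a),np.cos(a)]]);o=(W[0]+W[1])/2+R@[105,0];print('tray',o)
print('right/left edges',[(R.T@(q-o)).round().tolist() for q in W[2:]])
for n,L in dict(cal=[(347,17),(475,18),(347,72),(471,69),(375,73),(493,69),(375,129),(491,129),(403,129),(465,129),(456,222)],
 scr=[(218,4),(333,4),(231,112),(337,112),(236,166),(337,167),(258,168),(316,168),(265,222)]).items():
  print(n,[(R.T@(w(d,np.array(p)/s,z)[:2]-o)).round().tolist() for p in L for z in (6,18)])
E
```

```text
[[509. 390.]
 [425. 125.]
 [610.  68.]
 [696. 331.]] 277.86490214708
yaw -17.719201901936025
tray [567.21666627 225.74443436]
right/left edges [[89.0, -137.0], [91.0, 140.0]]
cal [[81.0, -18.0], [78.0, -19.0], [81.0, -113.0], [77.0, -111.0], [43.0, -17.0], [41.0, -18.0], [45.0, -112.0], [44.0, -110.0], [43.0, -38.0], [41.0, -39.0], [46.0, -129.0], [44.0, -126.0], [1.0, -38.0], [1.0, -38.0], [1.0, -131.0], [1.0, -128.0], [1.0, -60.0], [1.0, -60.0], [1.0, -110.0], [1.0, -108.0], [-76.0, -107.0], [-73.0, -105.0]]
scr [[91.0, 78.0], [87.0, 72.0], [90.0, -8.0], [86.0, -10.0], [14.0, 77.0], [14.0, 72.0], [14.0, -8.0], [13.0, -9.0], [-28.0, 79.0], [-27.0, 73.0], [-29.0, -6.0], [-28.0, -7.0], [-30.0, 60.0], [-29.0, 56.0], [-30.0, 12.0], [-29.0, 9.0], [-76.0, 59.0], [-73.0, 55.0]]
```

Emit:
play_rows:
  series:
    - [10,-7,0,0,0,0]
    - [20,-13,0,0,0,0]
    - [20,-13,0,0,0,0]
    - [20,-13,-10,0,0,0]
    - [12,-8,-20,0,0,0]
    - [4.5,-3,-30,0,0,0]
    - [0,0,-30,0,0,0]
    - [0,0,-20,0,0,0]
    - [0,0,-10,0,0,0]
    - [0,0,-10,0,0,0]
    - [0,0,0,0,0,0]
    - [0,0,0,0,0,0]
    - [0,0,0,0,0,0]

```text
clock: 6.92
position: [564.7, 142.1, 59.8]
ee_rot: [0.988, -0.154, 0.001, -0.001]
contact_force: [-0.1, -0.3, -1.5]
gripper_width: 28.3
grasp_force: 59.8
```

```bash
python3 - <<'E'
from h import *
d=snap('wrist','w3');s=read_state();print(s['position'],s['gripper_width'],Rotation.from_quat(s['ee_rot']).as_matrix().round(3).tolist())
cv2.imwrite('pics/w3b.png',cv2.resize(cv2.imread('pics/w3.png')[60:360,120:520],(800,600),interpolation=cv2.INTER_CUBIC))
E
```

```text
[564.61456815 142.16707236  59.88345439] 28.363368598707808 [[0.953, -0.303, 0.003], [-0.303, -0.953, 0.001], [0.002, -0.002, -1.0]]
```

View pics/w3b.png

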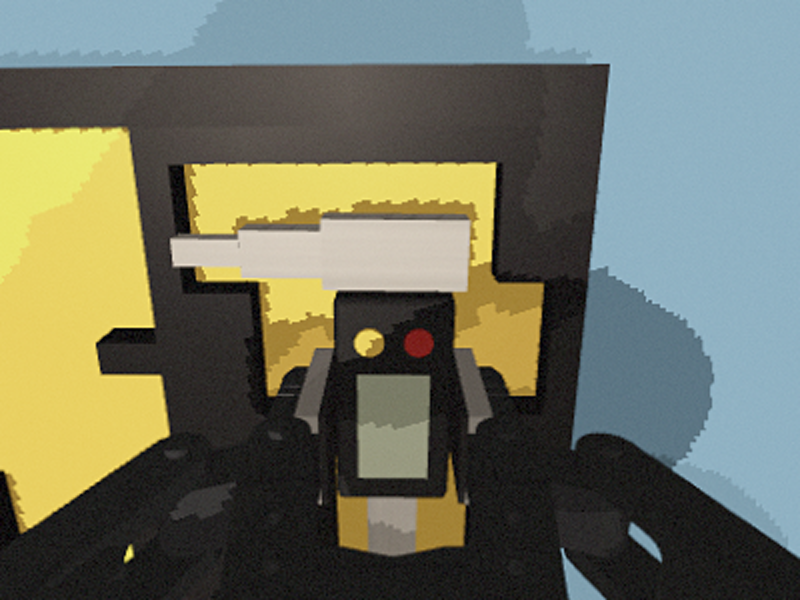

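The close view shows the caliper above its cut-out. The jaw cut-out's floor edges are at crop (187,165) left and (497,163) right, and the steps are at rows 280–285. I'll check the offset numerically.

```bash
python3 - <<'E'
from h import *
d=load('w3');f=lambda p:np.array(p)/2+[120,60]
a=np.radians(-17.7);R=np.array([[np.cos(a),-np.sin(a)],[np.sin(a),np.cos(a)]])
T=np.array([564.6,142.2])
q=lambda p,z:(R.T@(w(d,f(p),z)[:2]-T)).round(1).tolist()
for p,z in [((187,165),6),((497,163),6),((170,166),18),((187,291),6),((493,275),6),((545,282),6),((265,395),6),((538,397),6),((610,65),18)]: print(p,q(p,z))
print('held', [q(p,z) for p,z in [((337,293),49),((453,293),49),((450,495),49),((333,495),49)]])
E
```

```text
(187, 165) [55.2, 62.6]
(497, 163) [55.8, -30.9]
(170, 166) [56.3, 63.1]
(187, 291) [14.9, 66.8]
(493, 275) [20.4, -31.5]
(545, 282) [18.1, -48.3]
(265, 395) [-22.7, 44.0]
(538, 397) [-23.3, -49.2]
(610, 65) [83.3, -57.7]
held [[29.5, 13.9], [29.5, -14.2], [-28.9, -15.3], [-29.0, 16.6]]
```

Emit:
play_rows:
  series:
    - [-2,-2,-5,0,0,0]
    - [0,0,-7,0,0,0]
    - [0,0,-6,0,0,0]
    - [0,0,-3,0,0,0]
    - [0,0,-1,0,0,0]
    - [0,0,0,0,0,0]
    - [0,0,0,0,0,0]
    - [0,0,0,0,0,0]

```text
clock: 7.63
position: [561.8, 139.8, 36.5]
ee_rot: [0.988, -0.154, 0.0, -0.0]
contact_force: [0.2, -0.4, -1.3]
gripper_width: 28.4
grasp_force: 59.8
```

Emit:
play_rows:
  series:
    - [0,0,-1,0,0,0]
    - [0,0,-1,0,0,0]
    - [0,0,-1,0,0,0]
    - [0,0,0,0,0,0]
    - [0,0,0,0,0,0]

```text
clock: 8.05
position: [561.9, 139.8, 34.7]
ee_rot: [0.988, -0.153, 0.0, -0.0]
contact_force: [-3.0, 0.2, 7.5]
gripper_width: 28.5
grasp_force: 60.7
```

Emit:
play_rows:
  series:
    - [0,0,0,0,0,0]
    - [0,0,0,0,0,0]
    - [0,0,0,0,0,0]
    - [0,0,0,0,0,0]
    - [0,0,0,0,0,0]
    - [0,0,0,0,0,0]
  gripper: 0.55

```text
clock: 8.55
position: [561.6, 139.7, 33.1]
ee_rot: [0.988, -0.154, -0.0, 0.0]
contact_force: [0.6, 0.2, 0.3]
gripper_width: 47.3
grasp_force: 0.0
```

Emit:
play_rows:
  series:
    - [0,0,5,0,0,0]
    - [0,0,10,0,0,0]
    - [0,0,20,0,0,0]
    - [0,0,30,0,0,0]
    - [0,0,30,0,0,0]
    - [-5,-10,30,0,0,0]
    - [-5,-25,20,0,0,0]
    - [-5,-35,0,0,0,0]
    - [-4,-37,0,0,0,0]
    - [-3,-37,0,0,0,0]
    - [-2,-37,0,0,0,0]
    - [-2,-37,0,0,0,0]
    - [-2,-37,0,0,0,0]
    - [-2,-37,0,0,0,0]
    - [-2,-37,0,0,0,-0.3]
    - [-2,-37,0,0,0,-0.4]
    - [-2,-37,0,0,0,-0.4]
    - [-2,-37,0,0,0,-0.3]
    - [-2,-37,0,0,0,0]
    - [-2,-37,0,0,0,0]

```text
clock: 10.22
position: [519.2, -376.2, 179.6]
ee_rot: [0.974, -0.226, 0.001, 0.0]
contact_force: [0.9, 1.6, 0.8]
gripper_width: 47.1
grasp_force: 0.0
```

Emit:
play_rows:
  series:
    - [0,-15,0,0,0,0]
    - [0,-8,0,0,0,0]
    - [0,0,0,0,0,0]
    - [0,0,0,0,0,0]
    - [0,0,0,0,0,0]
  gripper: 0.7

```text
clock: 10.63
position: [519.9, -395.8, 178.6]
ee_rot: [0.974, -0.225, -0.0, -0.0]
contact_force: [-0.1, 0.7, -0.7]
gripper_width: 59.8
grasp_force: 0.0
```

```bash
python3 - <<'E'
from h import *
d=snap('wrist','w4');e=snap('scene','s4');s=read_state();print(s['position'],Rotation.from_quat(s['ee_rot']).as_euler('zyx',degrees=True))
a=cv2.resize(cv2.imread('pics/w4.png')[40:340,200:440],(480,600),interpolation=cv2.INTER_CUBIC)
b=cv2.resize(cv2.imread('pics/s4.png')[160:250,410:550],(320,206),interpolation=cv2.INTER_CUBIC)
cv2.imwrite('pics/w4b.png',np.hstack([a,np.vstack([b,np.zeros((394,320,3),np.uint8)])]))
E
```

```text
[ 520.09040121 -395.76531912  178.76652461] [ 2.59688671e+01  1.45925151e-02 -1.79997467e+02]
```

View pics/w4b.png

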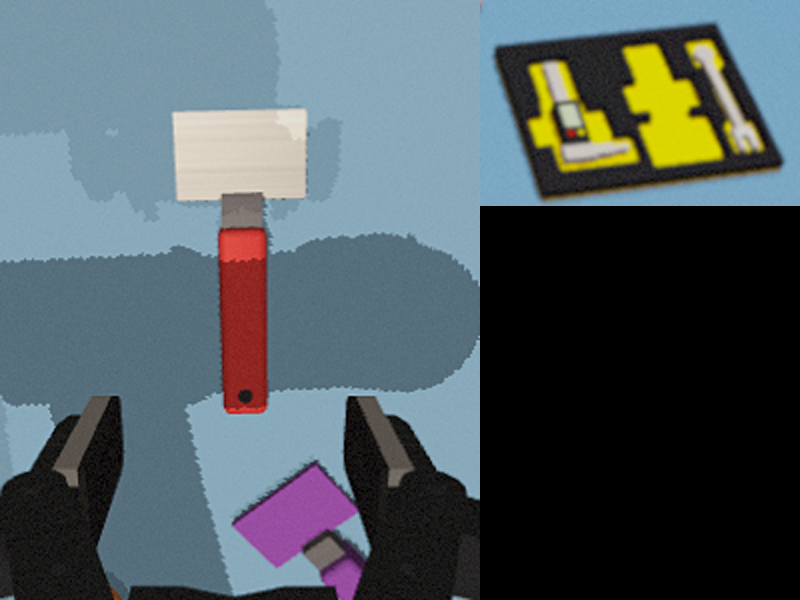

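The caliper lies flat in its cut-out. The scraper handle's top corners are at (219,229), (267,229), (268,406), (223,406), and the blade's at (172,113), (307,109), (306,198), (177,200).

```bash
python3 - <<'E'
from h import *
d=load('w4');f=lambda L:np.array(L)/2+[200,40]
print(fit(d,f([(219,229),(267,229),(268,406),(223,406)]),[(30,12,22),(30,-12,22),(-70,-12,22),(-70,12,22)])[:3])
print(fit(d,f([(172,113),(307,109),(219,229),(267,229),(268,406),(223,406)]),[(85,32,4),(85,-32,4),(30,12,22),(30,-12,22),(-70,-12,22),(-70,12,22)])[:3])
E
```

```text
(array([ 520.7, -401.9]), np.float64(-24.9), array([2.4, 2.8, 2.3, 2.8]))
(array([ 520. , -401.4]), np.float64(-24.7), array([2.2, 1.7, 1.6, 2. , 3.2, 3.7]))
```

Emit:
play_rows:
  series:
    - [0,-3,-20,0,0,0.2]
    - [0,-3,-30,0,0,0]
    - [0,0,-30,0,0,0]
    - [0,0,-30,0,0,0]
    - [0,0,-18,0,0,0]
    - [0,0,-10,0,0,0]
    - [0,0,-5,0,0,0]
    - [0,0,-3,0,0,0]
    - [0,0,-2,0,0,0]
    - [0,0,0,0,0,0]
    - [0,0,0,0,0,0]
    - [0,0,0,0,0,0]

```text
clock: 11.73
position: [520.2, -403.6, 31.5]
ee_rot: [0.977, -0.215, 0.001, 0.0]
contact_force: [0.4, -0.1, 0.1]
gripper_width: 60.0
grasp_force: 0.0
```

Emit:
play_rows:
  series:
    - [0,0,0,0,0,0]
    - [0,0,0,0,0,0]
    - [0,0,0,0,0,0]
    - [0,0,0,0,0,0]
    - [0,0,0,0,0,0]
    - [0,0,0,0,0,0]
    - [0,0,0,0,0,0]
    - [0,0,0,0,0,0]
    - [0,0,0,0,0,0]
  gripper: 0.0

```text
clock: 12.48
position: [520.0, -403.5, 30.9]
ee_rot: [0.977, -0.215, 0.0, 0.0]
contact_force: [-0.2, 1.7, 5.2]
gripper_width: 22.1
grasp_force: 61.9
```

Emit:
play_rows:
  series:
    - [0,0,10,0,0,0]
    - [0,0,25,0,0,0]
    - [0,0,35,0,0,0]
    - [0,10,35,0,0,0]
    - [0,25,30,0,0,0]
    - [2,35,15,0,0,0]
    - [3.5,37,0,0,0,0.085]
    - [3.5,37,0,0,0,0.085]
    - [3.5,37,0,0,0,0.085]
    - [3.5,37,0,0,0,0.085]
    - [3.5,37,0,0,0,0.085]
    - [3.5,37,0,0,0,0.085]
    - [3.5,37,0,0,0,0.085]
    - [3.5,37,0,0,0,0.085]
    - [3.5,37,0,0,0,0.085]
    - [3.5,37,0,0,0,0.085]
    - [3.5,37,0,0,0,0.085]
    - [3.5,37,0,0,0,0.085]
    - [3.5,37,0,0,0,0.085]
    - [3.5,37,0,0,0,0.085]

```text
clock: 14.15
position: [569.9, 186.3, 179.9]
ee_rot: [0.988, -0.154, -0.001, 0.0]
contact_force: [0.7, 0.5, -1.6]
gripper_width: 22.5
grasp_force: 61.2
```

Emit:
play_rows:
  series:
    - [0,35,0,0,0,0]
    - [0,25,0,0,0,0]
    - [0,12,-10,0,0,0]
    - [0,5,-20,0,0,0]
    - [0,0,-30,0,0,0]
    - [0,0,-20,0,0,0]
    - [0,0,-20,0,0,0]
    - [0,0,-10,0,0,0]
    - [0,0,0,0,0,0]
    - [0,0,0,0,0,0]
    - [0,0,0,0,0,0]

```text
clock: 15.07
position: [571.5, 261.9, 71.6]
ee_rot: [0.988, -0.154, 0.001, -0.001]
contact_force: [-0.2, -0.6, -1.1]
gripper_width: 22.5
grasp_force: 61.2
```

```bash
python3 - <<'E'
from h import *
d=snap('wrist','w5');s=read_state();print(s['position'],s['gripper_width'],Rotation.from_quat(s['ee_rot']).as_euler('zyx',degrees=True))
cv2.imwrite('pics/w5b.png',cv2.resize(cv2.imread('pics/w5.png')[40:340,120:520],(800,600),interpolation=cv2.INTER_CUBIC))
E
```

```text
[571.53608146 262.07916433  71.88619865] 22.598732059759207 [ 1.77472381e+01  1.38364016e-01 -1.79908380e+02]
```

View pics/w5b.png

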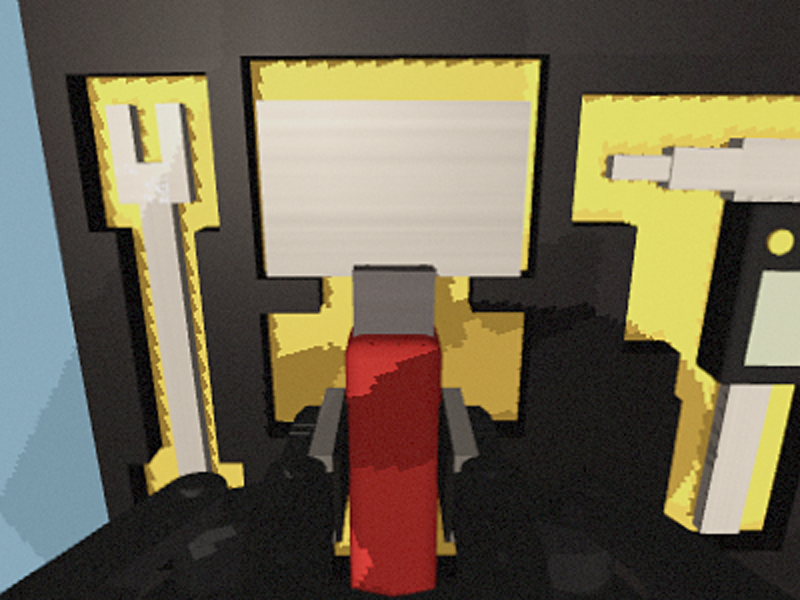

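The picture shows the held scraper above its cut-out: blade corners (257,101), (530,101), (526,276), (266,276). The cut-out's far rim corners are (242,57) and (549,57), and its floor edge runs (250,60) to (541,60).

```bash
python3 - <<'E'
from h import *
d=load('w5');f=lambda p:np.array(p)/2+[120,40]
a=np.radians(-17.7);R=np.array([[np.cos(a),-np.sin(a)],[np.sin(a),np.cos(a)]])
T=np.array([571.5,262.1])
q=lambda p,z:(R.T@(w(d,f(p),z)[:2]-T)).round(1).tolist()
for p,z in [((242,57),18),((549,57),18),((250,60),6),((541,60),6),((262,277),18),((535,277),18),((262,314),18),((525,312),18),((272,420),6),((519,420),6)]: print(p,z,q(p,z))
print('held', [q(p,45) for p in [(257,101),(530,101),(526,276),(266,276)]])
E
```

```text
(242, 57) 18 [96.4, 42.5]
(549, 57) 18 [96.3, -43.6]
(250, 60) 6 [97.0, 43.1]
(541, 60) 6 [96.9, -44.3]
(262, 277) 18 [32.8, 41.1]
(535, 277) 18 [32.7, -44.1]
(262, 314) 18 [20.7, 41.9]
(525, 312) 18 [21.3, -41.8]
(272, 420) 6 [-23.3, 43.9]
(519, 420) 6 [-23.3, -45.3]
held [[83.2, 33.0], [83.2, -33.0], [39.7, -34.8], [39.7, 33.6]]
```

Emit:
play_rows:
  series:
    - [1,-1,-8,0,0,0]
    - [1,0,-10,0,0,0]
    - [0,0,-8,0,0,0]
    - [0,0,-4,0,0,0]
    - [0,0,-2,0,0,0]
    - [0,0,-1,0,0,0]
    - [0,0,0,0,0,0]
    - [0,0,0,0,0,0]
    - [0,0,0,0,0,0]

```text
clock: 15.87
position: [573.0, 261.0, 37.5]
ee_rot: [0.988, -0.154, 0.0, -0.0]
contact_force: [1.0, 0.1, -1.5]
gripper_width: 22.4
grasp_force: 61.1
```

Emit:
play_rows:
  series:
    - [0,0,-1,0,0,0]
    - [0,0,-1,0,0,0]
    - [0,0,0,0,0,0]
    - [0,0,0,0,0,0]
    - [0,0,0,0,0,0]

```text
clock: 16.28
position: [573.0, 261.0, 36.9]
ee_rot: [0.988, -0.154, 0.001, -0.0]
contact_force: [-2.9, -1.6, 6.3]
gripper_width: 22.6
grasp_force: 62.1
```

Emit:
play_rows:
  series:
    - [0,0,0,0,0,0]
    - [0,0,0,0,0,0]
    - [0,0,0,0,0,0]
    - [0,0,0,0,0,0]
    - [0,0,0,0,0,0]
    - [0,0,0,0,0,0]
  gripper: 0.5

```text
clock: 16.78
position: [572.7, 260.7, 35.2]
ee_rot: [0.988, -0.154, -0.0, 0.0]
contact_force: [0.1, -1.2, 0.0]
gripper_width: 42.7
grasp_force: 0.0
```

Emit:
play_rows:
  series:
    - [0,0,5,0,0,0]
    - [0,0,10,0,0,0]
    - [0,0,20,0,0,0]
    - [0,0,30,0,0,0]
    - [0,0,35,0,0,0]
    - [-15,5,30,0,0,0]
    - [-30,10,10,0,0,0]
    - [-30,10,0,0,0,0]
    - [-15,5,0,0,0,0]
    - [0,0,0,0,0,0]
    - [0,0,0,0,0,0]
    - [0,0,0,0,0,0]

```text
clock: 17.78
position: [483.3, 290.9, 176.1]
ee_rot: [0.988, -0.154, 0.001, -0.0]
contact_force: [-0.1, 0.1, 0.5]
gripper_width: 42.7
grasp_force: 0.0
```

```bash
python3 - <<'E'
from h import *
d=snap('wrist','w6');s=read_state();print(s['position'],s['clock'])
cv2.imwrite('pics/w6b.png',cv2.resize(cv2.imread('pics/w6.png'),(800,500),interpolation=cv2.INTER_CUBIC))
E
```

```text
[483.46782987 290.68269485 175.65886758] 17.8333
```

View pics/w6b.png

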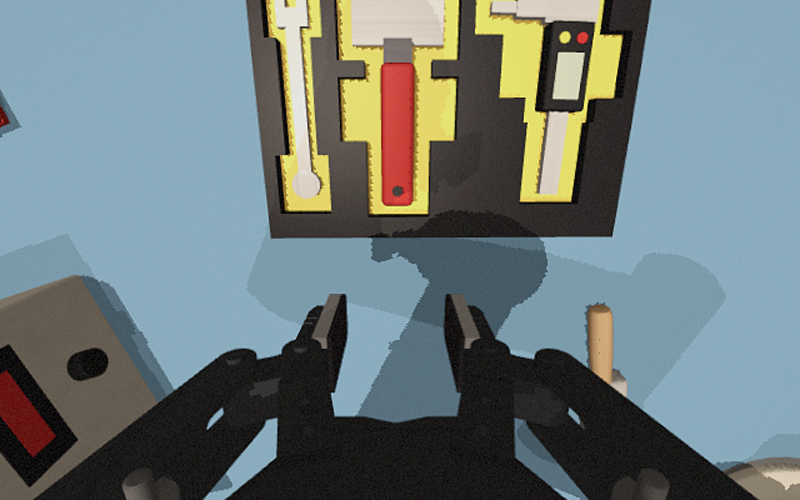

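The scraper (398,130) and the caliper (568,80) both lie flat inside their cut-outs, and the gripper is clear of everything.

```bash
python3 -c "
from bench import job_done
print(job_done())"
```

```text
the job is handed in; nothing more can be done
None
```

The caliper, then the red-handled scraper, were set down flat and face up in their own cut-outs; I handed the job in at about 18 s of the 58 s allowed, with the gripper clear of everything.

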